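# Open the drain-plug case on the workshop bench

## Robot

A 7-joint arm with a two-finger parallel gripper is mounted at the origin on the work surface. World frame = base frame: x ahead of the robot, y to its left, z up, the work surface at z = 0. Lengths are in m, angles in degrees, forces in N, time in s.
With the tool pointing down it reaches from about 0.425 to 0.95 m from the base axis. Payload 16.7 kg.
Tool frame: the origin (TCP) lies on the centre line of the jaws, within the pads' length; the fingertips stand 14 mm ahead of it and the grasp point (between the pads) lies 5 mm behind it; z points along the fingers, y is the direction in which the jaws open and shut (so a half turn about z gives the same grasp; the last joint's range is limited). The gripper opens to 94 mm and grips with 3 to 60 N. Pads are 16 mm wide; open, the fingers measure 119 mm over their backs; the gripper's body (75 mm by 177 mm) begins 78 mm behind the grasp point.
Start: joints at [-82.764, 24.414, 4.234, 92.017, -1.954, 63.644, -3.845], TCP at [0.184, 0.649, 0.219] pointing down, gripper open.
Joint ranges: [-163.25, 163.25], [-28.42, 122.38], [-70.27, 78.77], [12.13, 141.07], [-58.53, 238.53], [9.26, 117.41], [-156.51, 156.51]. Speed limits (degrees/s): [108.29, 108.29, 136.94, 136.94, 172.46, 172.46, 172.46].

## Interface

Orientations are given as [roll, pitch, yaw] about the fixed x, y, z axes, in that order (R = Rz(yaw) Ry(pitch) Rx(roll)).
In Python, from bench import * gives the robot as it stands. The module is installed in compiled form; this text tells all that it offers.
- The arm moves only by the tool arm_command, never from a script. Its argument "increments" is a list that holds one entry, the list of rows, each a list of 7 numbers: the shift along the tool's x, y, z in m, then the turn, a rotation vector about the tool's x, y, z in rad, then the closure, from 0 (fully open) to 1 (shut). In form: [[[dx, dy, dz, ax, ay, az, fingers], ...]]. A call has 1 to 10 rows; each row shifts and turns the pose as measured when the row begins, along the tool's axes as they then stand; what a row does not reach is not made up. A row lasts 1/12 s, in which the tool goes at most 41.7 mm and 7.16 degrees, less where a joint would pass 70% of its speed; a pose out of reach is approached as far as the arm can. A call with a gripper value outside its range is refused whole. The fingers move at their own pace and stop on an object; the grip force is fixed at half the most. Time passes only in rows, so rows that do not move let the fingers close. It gives the time, the measured TCP pose, the force and the opening at its end, in the units of the state.
- get_obs(): the state, without advancing time (a new reading comes with each control period).
- read_camera(name): name is "scene" or "top" or "wrist"; returns (picture, depth): 480x640x3 uint8, blue, green, red; 480x640 float32, m along the optical axis (not along the pixel's ray), 0 where there is no reading.
- camera_info(name): a dict with "K" (3x3 intrinsics, pixels), "R" (3x3) and "t" (3): a world point X has camera coordinates R X + t. Camera axes: x right, y down, z forward; pixel columns grow to the right and rows downward; lengths in m; the calibration is good to about 2 mm. A picture is of the moment at which its call begins: read the wrist's pose just before it. camera_info takes no time and is no camera call; for the wrist camera it gives the pose at the moment of the call.
- hand_in(): hands the job in, once; it reports no verdict.
The state is a dict: "clock": time; "qpos": joint angles; "qvel": joint speeds; "joint_efforts": joint torques, N m; "tool_pos": TCP position; "tool_rot": TCP orientation; "force": force on the tool from outside, world axes, zero at the start; "torque": the same for the moment, N m; "gripper_width": opening from 0.0 (shut) to 1.0 (fully open).
Only numpy, scipy, OpenCV 4.12 (cv2) and the standard library are available. Lean on these libraries where they do the work, as an engineer would, in place of code of your own. Each camera call takes 0.05 s, during which the arm holds its last target.

## Task

Get the wider of the two spring-lidded steel cases open so that the drain plugs can be reached: press down the release tab at its front so that the lid springs up, then push the lid all the way back until it rests fully open on its stop. Do it with the fingertips only: do not pick up, tip or shove either case, leave the narrower case shut, and leave everything else on the bench where it is.

Things in the scene. Friction and masses are not known exactly. Their poses are not given: they have to be found in the camera images.
- wide_case: The wider of two grey-painted steel small-parts cases with plain steel lids, standing loose on the bench (about 2.4 kg; it slides or tips if shoved hard). Origin: centre of its underside. Own axes: -x is the front (tab side), +x the hinge side, z up; its yaw is the direction of its x axis. 150 mm wide (y), 110 mm deep (x), walls 65 mm high, 73.5 mm with the shut lid.
- wide_lid (a joint): Lid of the wider case, angle in rad: 0 shut and latched, about 0.6 when its spring has lifted it, 1.9 fully open (leaning back on its stop). Lid plate 110 x 150 x 8 mm, 0.25 kg, hinged along the case's top rear edge (y direction); it swings up and back, slowly, on a damped hinge. A spring pin near one rear corner lifts it only to 0.6; let go short of upright (about 1.5) it sinks back to 0.6, past upright it goes on by its own weight to the stop.
- wide_tab (a joint): Release tab of the wider case, angle in rad: 0 at rest, 0.3 fully pressed. It rocks about a pin 59 mm in front of the case's centre, 53.5 mm above the bench: pressing the plate down swings its hook forward off the lid, which is freed at about 0.15. It springs back when let go.
- wide_tab_top (a point): Point to press: on the top face of the wider case's tab plate, 30 mm out from the tab's pin (89 mm in front of the case's centre, 59.5 mm above the bench at rest). The steel plate is 36 mm wide and reaches level from 61 to 105 mm in front of the case's centre; its hook arm stands up at 57 to 62 mm, to 80 mm above the bench. A press here needs about 2 N to start and about 6 N for the full 9 mm down.
- wide_hinge (a point): Hinge line of the wider lid, middle of its length: 55 mm behind the case's centre, 65 mm above the bench. Fixed to the case.
- wide_lid_edge (a point): Middle of the lower front edge of the wider case's lid, 110 mm from the hinge; moves with the lid (about 62 mm above the hinge when sprung up). The underside can be pushed from the front, up and back, with nothing in the way.
- narrow_case: The narrower of two grey-painted steel small-parts cases with plain steel lids, standing loose on the bench (about 1.7 kg; it slides or tips if shoved hard). Origin: centre of its underside. Own axes: -x is the front (tab side), +x the hinge side, z up; its yaw is the direction of its x axis. 90 mm wide (y), 110 mm deep (x), walls 65 mm high, 73.5 mm with the shut lid.
- narrow_lid (a joint): Lid of the narrower case, angle in rad: 0 shut and latched, about 0.6 when its spring has lifted it, 1.9 fully open (leaning back on its stop). Lid plate 110 x 90 x 8 mm, 0.25 kg, hinged along the case's top rear edge (y direction); it swings up and back, slowly, on a damped hinge. A spring pin near one rear corner lifts it only to 0.6; let go short of upright (about 1.5) it sinks back to 0.6, past upright it goes on by its own weight to the stop.
- tin: Open brass-coloured tin, 68 mm across, 95 mm high, between the two cases. Leave alone. Origin: centre of its underside.
- wrench: Steel wrench lying on the bench in front, between the cases. Leave alone.
- oil_bottle: Black oil bottle, 72 mm across, 190 mm high, at the left. Leave alone. Origin: centre of its underside.
- screwdriver: Screwdriver with black handle lying at the left. Leave alone.
- grease_jar: Grey jar with steel cap, 80 mm across, 75 mm high, at the right. Leave alone. Origin: centre of its underside.
- hammer: Hammer with wooden handle lying at the right. Leave alone.
- bearing_race: Steel ring 72 mm across, 18 mm high, lying behind the tin. Leave alone.
There are look-alikes about, which are no part of the job. What is shaped like the wide_case but blue or purple is not meant.

How it is judged (in metres and radians):
On the way, in this order (a step that is already met when the one before it is completed fails the run):
1. the tab has been pressed and the wider lid stands sprung up (value of joint wide_lid between 0.4 and 0.9 rad), for 0.2 s.
2. the wider lid is pushed fully open (value of joint wide_lid above 1.75 rad), for 0.2 s.
At the end, for the whole second after the job is handed in: The wider case's lid rests open beyond 1.75 rad (stop at 1.9) and still, its tab is back up (below 0.06 rad), the narrower lid is shut (below 0.06 rad), and both cases stand level within 0.05 rad, still, within 30 mm of where they were (value of joint wide_lid above 1.75 rad and velocity of joint wide_lid between -0.1 and 0.1 rad/s and value of joint each of wide_tab, narrow_lid below 0.06 rad and angle between each of wide_case, narrow_case's own z axis and vertical below 0.05 rad and distance of each of wide_case, narrow_case from where it was at the start of the episode below 0.03 m and linear speed of each of wide_case, narrow_case below 0.02 m/s); the robot touches nothing.
It fails at once if the narrower case is opened (value of joint narrow_lid above 0.15 rad).
It fails at once if a case is lifted off the bench by 12 mm, tipped beyond 0.2 rad or shoved more than 30 mm (height (world z) of any of wide_case, narrow_case above 0.012 m or angle between any of wide_case, narrow_case's own z axis and vertical above 0.2 rad or distance of any of wide_case, narrow_case from where it was at the start of the episode above 0.03 m).
It fails at once if another thing on the bench is picked up or moved more than 40 mm (distance of any of tin, wrench, oil_bottle, screwdriver, grease_jar, hammer, bearing_race from where it was at the start of the episode above 0.04 m).
It also fails if it takes over 45 s, if anything falls off the work surface, if the arm or the gripper's body presses on something with over 40 N, if the wrist force passes 120 N, or if a joint passes its speed limit or range.

## Working session

There is one attempt and no reset: what is moved stays moved. The work goes in short steps, Python scripts to look and compute and a tool call to move; the robot and the scene stay as the last step left them, time stands still between calls to the robot, and variables do not carry over. Pictures are saved under pics/ and viewed, and the job is handed in when it is done.

Besides the shell and the picture viewer there is one more tool, called after "Emit:" as name(argument=value, ...) on one line, values as JSON. arm_command: Moves the arm, as the interface text tells. Its arguments: {"type":"object","properties":{"increments":{"type":"array","items":{"type":"array","items":{"type":"array","items":{"type":"number"}}}}},"required":["increments"]}

```bash
mkdir -p pics; python3 - <<'E'
from bench import *
import cv2,numpy as np
print(get_obs())
for n in("scene","top"):
    p,d=read_camera(n);cv2.imwrite(f"pics/{n}0.png",p);np.save(f"{n}0.npy",d);i=camera_info(n);print(n,i)
E
```

```text
{'clock': 0.0, 'qpos': array([-82.76161962,  24.45024011,   4.23366799,  92.05230504,
        -1.95421845,  63.64286909,  -3.84573209]), 'qvel': array([-0.02852693,  0.07951631,  0.01422223,  0.07681422, -0.10511495,
        0.08892126,  0.09588628]), 'joint_efforts': array([-3.78812147e-04, -9.35843396e+01,  3.66695255e+00, -4.54212570e+01,
       -4.87822643e-02,  1.99476164e-02,  1.34451757e-04]), 'tool_pos': array([0.18377307, 0.64906568, 0.21876947]), 'tool_rot': array([-1.79927067e+02,  6.02142434e-03,  1.64190581e+02]), 'force': array([-1.06901646, -0.2172375 , -0.10039102]), 'torque': array([-0.02509424,  0.01089846, -0.08620222]), 'gripper_width': 1.0058595520011335}
scene {'K': array([[506.65316511,   0.        , 318.09501261],
       [  0.        , 506.65316511, 241.8260303 ],
       [  0.        ,   0.        ,   1.        ]]), 'R': array([[ 0.16161026,  0.98684443,  0.00449313],
       [ 0.8179276 , -0.13139743, -0.56011531],
       [-0.55215629,  0.09419543, -0.82840247]]), 't': array([-0.09615815, -0.3804209 ,  1.64228878])}
top {'K': array([[466.16836393,   0.        , 322.5971043 ],
       [  0.        , 466.16836393, 248.50721857],
       [  0.        ,   0.        ,   1.        ]]), 'R': array([[-0.02295763, -0.99972988,  0.00362189],
       [-0.99786613,  0.02269303, -0.06122265],
       [ 0.06112392, -0.00501969, -0.99811756]]), 't': array([-0.00240555,  0.50480241,  1.13970879])}
```

View pics/scene0.png

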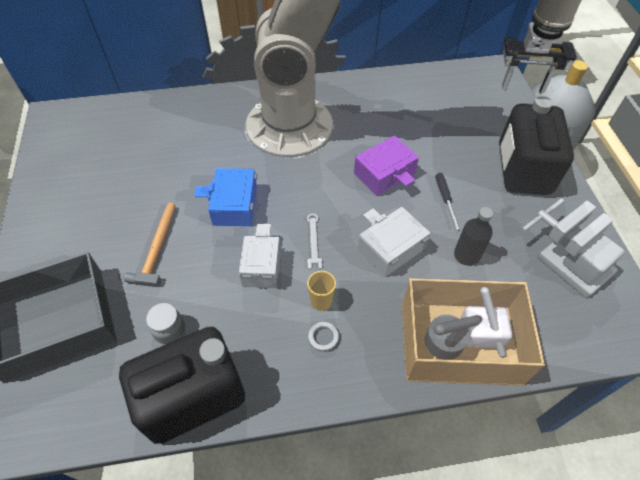

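View pics/top0.png

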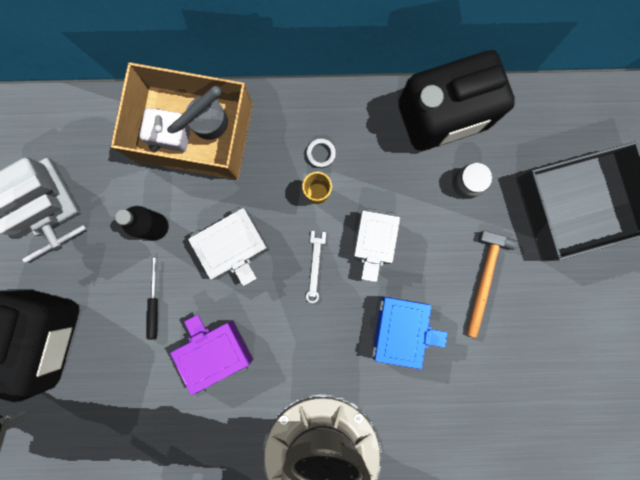

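The scene has four similar cases. In the top view they are grey at (228,244), grey at (376,238), blue at (404,333) and purple at (210,355). The wide grey one at (228,244), with its tab at (245,271), fits the description. The grey one at (376,238) is narrower. I'll confirm with a crop and measure it.

```bash
cat > h.py <<'E'
import numpy as np,cv2
def world(i,d):
    v,u=np.mgrid[:480,:640];K=i["K"]
    c=np.stack([(u-K[0,2])/K[0,0]*d,(v-K[1,2])/K[1,1]*d,d],-1)
    return (c-i["t"])@i["R"]
def proj(i,X):
    c=np.asarray(X)@i["R"].T+i["t"];p=c@i["K"].T;return p[...,:2]/p[...,2:]
E
python3 - <<'E'
from bench import *
from h import *
i=camera_info("top");d=np.load("top0.npy");p=cv2.imread("pics/top0.png");W=world(i,d)
cv2.imwrite("pics/crop0.png",cv2.resize(p[195:295,175:295],None,fx=6,fy=6,interpolation=cv2.INTER_CUBIC))
def lid(c0,c1,r0,r1):
    w=W[r0:r1,c0:c1]; m=(abs(w[...,2]-.0735)<.006)&(d[r0:r1,c0:c1]>0)
    m=m.astype(np.uint8);n,l,s,_=cv2.connectedComponentsWithStats(m,connectivity=4);k=1+s[1:,4].argmax()
    q=w[l==k];print(len(q),q[:,2].mean(),cv2.minAreaRect((q[:,:2]*1000).astype(np.float32)))
lid(175,285,195,295);lid(340,410,200,290)
w=W[195:295,175:295];m=(abs(w[...,2]-.0595)<.004);q=w[m]
g=W[255:290,228:262];m=(g[...,2]>.054)&(g[...,2]<.066);print(g[m].mean(0),m.sum(),cv2.minAreaRect((g[m][:,:2]*1000).astype(np.float32)))
E
```

```text
2949 0.07430206489490984 ((519.3583374023438, 212.23558044433594), (123.85865020751953, 149.9430694580078), 28.590707778930664)
1754 0.07421333496202331 ((529.5821533203125, -142.61143493652344), (90.18864440917969, 119.77875518798828), 78.3648452758789)
[0.44887372 0.17324008 0.0591461 ] 316 ((451.5811462402344, 169.61679077148438), (50.60563659667969, 71.40055847167969), 28.528106689453125)
```

View pics/crop0.png

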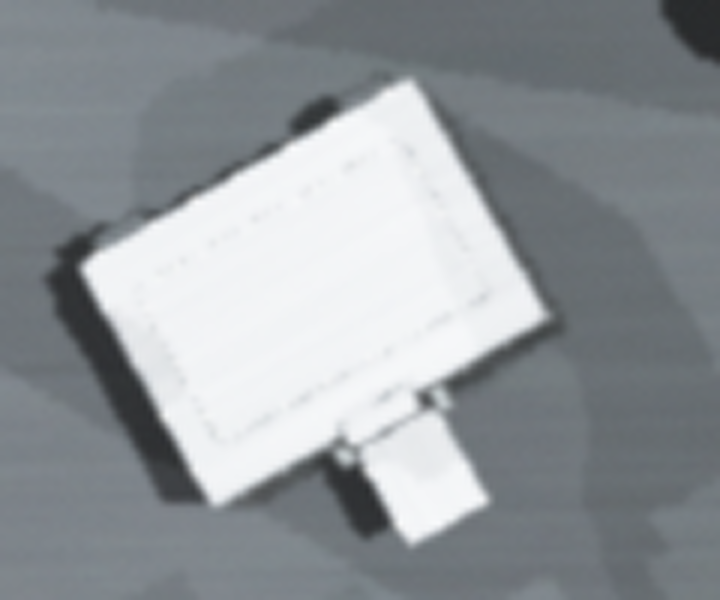

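```bash
python3 - <<'E'
from bench import *
from h import *
i=camera_info("top");K=np.linalg.inv(i["K"])
c=np.array([[83,265],[410,80],[550,318],[215,505]])/6-.42+[175,195]
C=-i["R"].T@i["t"]
P=[]
for u in c:
    r=i["R"].T@(K@[u[0],u[1],1]);P.append(C+r*(.0735-C[2])/r[2])
P=np.array(P);print(P,P.mean(0),np.linalg.norm(np.roll(P,-1,0)-P,axis=1))
a=P[0]+P[1]-P[2]-P[3];yaw=np.arctan2(a[1],a[0]);print(np.degrees(yaw))
x=np.array([np.cos(yaw),np.sin(yaw),0]);y=np.array([-x[1],x[0],0]);o=P.mean(0);o[2]=0
print("tabtop",o-.089*x+[0,0,.0595],"tab end",o-.105*x,"hinge",o+.055*x,"frontedge",o-.055*x)
W=world(i,np.load("top0.npy"));g=W[255:290,228:262].reshape(-1,3);g=g[(g[:,2]>.054)&(g[:,2]<.066)]-o
q=np.stack([g@x,g@y],1);q=q[(q[:,0]<-.066)];print(q.min(0),q.max(0),np.median(q,0))
for n,(r0,r1,c0,c1) in dict(bottle=(200,245,110,170),tin=(165,205,298,335),sd=(255,345,140,165)).items():
    g=W[r0:r1,c0:c1].reshape(-1,3);g=g[g[:,2]>.012]-o
    print(n,(g@x).min(),(g@x).max(),(g@y).min(),(g@y).max(),g[:,2].max())
E
```

```text
[[0.53125556 0.30159861 0.0735    ]
 [0.60148427 0.17250937 0.0735    ]
 [0.506261   0.11883874 0.0735    ]
 [0.43610162 0.25064582 0.0735    ]] [0.51877561 0.21089814 0.0735    ] [0.14695613 0.10930694 0.14931659 0.10793729]
28.791371393689968
tabtop [0.44077786 0.16803381 0.0595    ] tab end [0.42675579 0.16032786 0.        ] hinge [0.56697647 0.23738733 0.        ] frontedge [0.47057476 0.18440894 0.        ]
[-0.10410904 -0.01646366] [-0.06610177  0.01997911] [-0.08504325  0.00107769]
bottle -0.17978309394253544 0.1742646247461425 -0.15113333140664312 0.1817638367745648 1.1684774150157944
tin -0.17978309394253544 0.07140405617887723 -0.3050760587939879 -0.15113333140664312 1.1684774150157944
sd -0.17978309394253544 0.06710889259843991 -0.15113333140664312 0.29163519498888263 1.1684774150157944
```

```bash
python3 - <<'E'
from bench import *
from h import *
for n in("top","scene"):
    W=world(camera_info(n),np.load(n+"0.npy")).reshape(-1,3)
    print(n)
    for x0 in np.arange(.7,-.05,-.05):
        r=[]
        for y0 in np.arange(.85,-.05,-.05):
            s=W[(abs(W[:,0]-x0)<.025)&(abs(W[:,1]-y0)<.025)];r.append("%4d"%(s[:,2].max()*1000) if len(s) else "   .")
        print("%.2f"%x0,*r)
E
```

```text
top
0.70    .    .    .  113  115  128    7    6    7  134  133  133  133  135    6    5    5   98
0.65    .    .    .  153  155  154    4    5    7    6    7    7    6    7    7    7   98   96
0.60    .    1    3  152  154  155    6    6  120  194  121    6    5   77   78    7    5  101
0.55    .    5    6  153  153   94   91    8  137  193  122   78   81   80   81    5    7   12
0.50    .    4    6   87   89   92    6    5    5   19    5   79   80   81   82   76    6   15
0.45    .    7    6    5    5    6    5    6    6   19    5    4   80   84   82    4    6 1168
0.40    .    3    5  169  194  171    6    5    5   28    5    6    5   59   62    6   11   13
0.35    .    .    .    .  197  174    5    4    5   30    6   64   72   76    6    6    5    9
0.30    .    .    .    .  193  172    4    5    5   28   78   84   82   80    5    4    5    7
0.25    .    .    .  165  182  168    6    6    4    5   78   80   81   80   75    3    7    6
0.20    .    .    .  164  174  309  338    5    6    6   72   79   81   78   65    5    6    5
0.15    .    4    5    5    6  305  331    7    6  
[... 1061 characters left out ...]
  62   73   72    5    4    5    4
0.30    2    1  172  195  193  171    4    5    4   28   74   84   81   79    4    4    7    3
0.25    .    .  343  435  498  496    4    5    4    4   76   80   79   79   74    4    5    5
0.20    .    .  346  488  495  496  346    4    5    5   71   79   78   74   57    4    4    3
0.15    .    .  341  343  397  466  348    6    5    5    5   68    4    5    5    5   16   15
0.10    .    .    .    4    4    6    4    5    5    4    5    4    4    5  460  470  471  461
0.05    .    3    3    6    4    6    5    2    4    5    6    5    5    3  447  428  463  462
-0.00    2    7    3    6    3    4    3    9    6    4    7    8    5    3   14  196    .  431
```

Emit:
arm_command(increments=[[[0,0,-0.04,0,0,0,1],[0,0,-0.03,0,0,-0.11,1],[0,0,0,0,0,-0.12,1],[0,0,0,0,0,-0.12,1],[0,0,0,0,0,-0.12,1],[0,0,0,0,0,-0.12,1],[0,0,0,0,0,-0.12,1],[0,0,0,0,0,-0.08,1]]])

```text
clock: 0.77
tool_pos: [0.183, 0.6476, 0.289]
tool_rot: [-179.7, -0.3, -148.8]
force: [0.3, 0.2, -0.6]
gripper_width: 0.471
```

```bash
cat > to.py <<'E'
from bench import *
import sys,numpy as np
from scipy.spatial.transform import Rotation as Ro
O=np.array([.5188,.2109,0]);Y=28.8
a=np.radians(Y);X=np.array([np.cos(a),np.sin(a),0]);Yv=np.array([-X[1],X[0],0])
o=get_obs();R=Ro.from_euler('xyz',o["tool_rot"],degrees=True)
def go(lx,ly,ztip):
    P=O+lx*X+ly*Yv;P[2]=ztip+.014
    T=Ro.from_euler('xyz',[180,0,Y-180],degrees=True)
    print("d tool",R.inv().apply(P-o["tool_pos"]).round(4),"rot",(R.inv()*T).as_rotvec().round(4))
t=o["tool_pos"]-O
print("t",o["clock"],"local tip",(t@X).round(4),(t@Yv).round(4),(t[2]-.014).round(4),"F",o["force"].round(2),"w",o["gripper_width"])
if len(sys.argv)>1: go(*map(float,sys.argv[1:4]))
E
python3 to.py -.09 0 .12
```

```text
t 0.7667 local tip -0.0839 0.5445 0.275 F [ 0.28  0.19 -0.59] w 0.4709863996853865
d tool [ 0.0283 -0.5428  0.1584] rot [-0.006  -0.0044  0.042 ]
```

Emit:
arm_command(increments=[[[0.002,-0.04,0,-0.006,-0.004,0.042,1],[0.002,-0.04,0,0,0,0,1],[0,-0.04,0,0,0,0,1],[0,-0.04,0,0,0,0,1],[0,-0.04,0,0,0,0,1],[0,-0.04,0,0,0,0,1],[0,-0.04,0,0,0,0,1],[0,-0.04,0,0,0,0,1],[0,-0.04,0,0,0,0,1],[0,-0.04,0,0,0,0,1]]])

```text
clock: 1.6
tool_pos: [0.3754, 0.2882, 0.2835]
tool_rot: [-180.0, -0.4, -150.2]
force: [0.6, -0.0, 0.7]
gripper_width: 0.004
```

```bash
python3 to.py -.09 0 .12
```

```text
t 1.6 local tip -0.0884 0.1368 0.2695 F [ 0.56 -0.04  0.69] w 0.0038274594658084366
d tool [ 0.0029 -0.1367  0.1496] rot [-0.0004 -0.0076  0.0179]
```

Emit:
arm_command(increments=[[[0.001,-0.035,0,0,-0.007,0.018,1],[0.001,-0.035,0.02,0,0,0,1],[0.001,-0.035,0.02,0,0,0,1],[0,-0.03,0.03,0,0,0,1],[0,0,0.035,0,0,0,1],[0,0,0.035,0,0,0,1],[0,0,0,0,0,0,1]]])

```text
clock: 2.18
tool_pos: [0.4438, 0.1551, 0.1435]
tool_rot: [-180.0, 0.4, -152.0]
force: [-1.8, 0.3, -0.7]
gripper_width: 0.003
```

```bash
python3 to.py -.09 0 .075;python3 - <<'E'
from bench import *
import cv2
for n in("scene","wrist","top"):
    p,d=read_camera(n);
    if n=="scene": p=cv2.resize(p[150:300,320:480],None,fx=4,fy=4,interpolation=cv2.INTER_CUBIC)
    if n=="top": p=cv2.resize(p[195:315,175:305],None,fx=4,fy=4,interpolation=cv2.INTER_CUBIC)
    cv2.imwrite(f"pics/{n}1.png",p)
E
```

```text
t 2.1833 local tip -0.0926 -0.0127 0.1295 F [-1.75  0.29 -0.67] w 0.0027543609270015185
d tool [-0.002   0.0128  0.0545] rot [-0.0008  0.0077 -0.0141]
```

View pics/scene1.png

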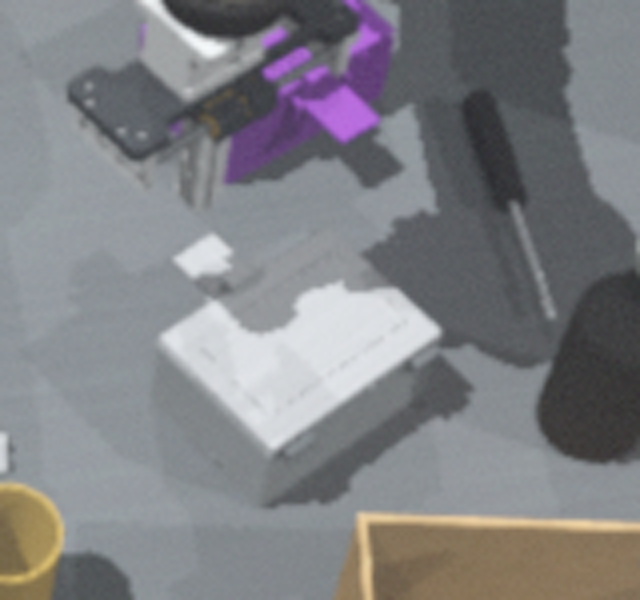

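View pics/wrist1.png

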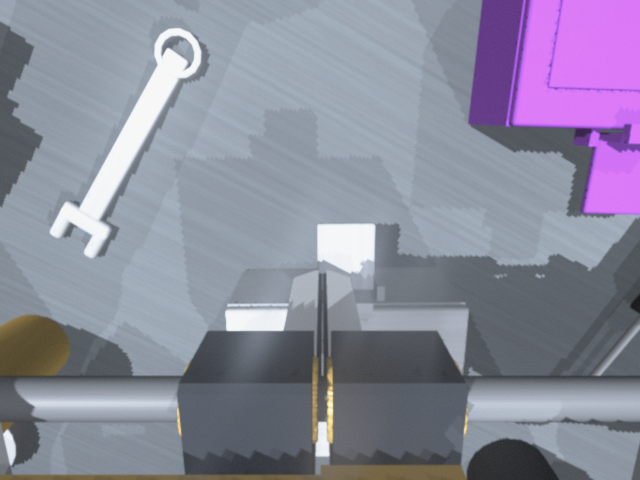

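The scene crop shows the shut fingertips at about (200,195), above and to the side of the grey tab at (205,257). The wrist view shows the tab at (346,245). The tip is 13 mm off sideways, so I'll correct that and go down.

Emit:
arm_command(increments=[[[-0.002,0.013,0,0,0.007,-0.014,1],[0,0,0.025,0,0,0,1],[0,0,0.02,0,0,0,1],[0,0,0,0,0,0,1]]])

```text
clock: 2.67
tool_pos: [0.4462, 0.1783, 0.1121]
tool_rot: [179.8, 1.2, -150.7]
force: [-0.3, -0.2, -0.2]
gripper_width: 0.006
```

```bash
python3 to.py -.09 0 .063
```

```text
t 2.6667 local tip -0.0794 0.0064 0.0981 F [-0.27 -0.2  -0.24] w 0.006015572965306758
d tool [ 0.0114 -0.0064  0.0349] rot [0.0029 0.021  0.008 ]
```

Emit:
arm_command(increments=[[[0.01,-0.006,0,0.003,0.02,0.008,1],[0,0,0.01,0,0,0,1],[0,0,0.01,0,0,0,1],[0,0,0,0,0,0,1]]])

```text
clock: 3.0
tool_pos: [0.4417, 0.171, 0.096]
tool_rot: [179.9, 0.3, -151.0]
force: [-1.0, -0.0, -0.6]
gripper_width: 0.005
```

```bash
python3 to.py -.09 0 .063
```

```text
t 3.0 local tip -0.0868 0.0022 0.082 F [-0.98 -0.05 -0.56] w 0.004511275508305875
d tool [ 0.0034 -0.0022  0.019 ] rot [0.001  0.0055 0.003 ]
```

Emit:
arm_command(increments=[[[0.004,-0.002,0.006,0,0.005,0.003,1],[0,0,0.006,0,0,0,1],[0,0,0.004,0,0,0,1],[0,0,0,0,0,0,1]]])

```text
clock: 3.33
tool_pos: [0.4393, 0.1671, 0.0791]
tool_rot: [179.9, 0.0, -151.2]
force: [0.1, -0.7, 0.1]
gripper_width: 0.006
```

```bash
python3 to.py -.09 0 .054
```

```text
t 3.3333 local tip -0.0908 -0.0001 0.0651 F [ 0.09 -0.65  0.09] w 0.006375865315078128
d tool [-0.0007  0.      0.0111] rot [ 0.0011  0.0008 -0.0007]
```

Emit:
arm_command(increments=[[[0,0,0.004,0,0,0,1],[0,0,0.003,0,0,0,1],[0,0,0.003,0,0,0,1],[0,0,0.002,0,0,0,1],[0,0,0.001,0,0,0,1]]])

```text
clock: 3.75
tool_pos: [0.4393, 0.167, 0.0652]
tool_rot: [179.9, 0.0, -151.3]
force: [-5.7, -2.3, 22.6]
gripper_width: 0.004
```

```bash
python3 to.py -.09 0 .053
```

```text
t 3.75 local tip -0.0908 -0.0002 0.0512 F [-5.72 -2.27 22.62] w 0.003798620053814962
d tool [-0.0008  0.0002 -0.0018] rot [ 0.0014  0.0002 -0.0012]
```

Emit:
arm_command(increments=[[[0,0,-0.002,0,0,0,1],[0,0,0,0,0,0,1],[0,0,0,0,0,0,1],[0,0,0,0,0,0,1],[0,0,0,0,0,0,1]]])

```text
clock: 4.17
tool_pos: [0.4392, 0.1669, 0.0671]
tool_rot: [179.9, -0.0, -151.3]
force: [-2.0, -0.3, 4.7]
gripper_width: 0.004
```

```bash
python3 to.py -.09 0 .053;python3 - <<'E'
from bench import *
import cv2
p,d=read_camera("scene");p=cv2.resize(p[150:300,320:480],None,fx=4,fy=4,interpolation=cv2.INTER_CUBIC)
cv2.imwrite("pics/s2.png",p)
E
```

```text
t 4.1667 local tip -0.091 -0.0002 0.0531 F [-2.02 -0.31  4.66] w 0.004308377381305557
d tool [-0.001   0.0002  0.0001] rot [ 0.0018 -0.0003 -0.0014]
```

View pics/s2.png

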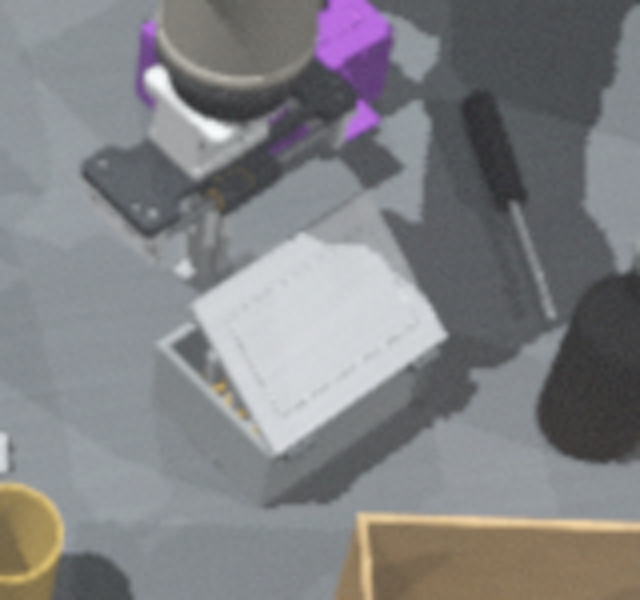

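The lid has sprung up: its near edge runs from (195,300) to (305,235), and the case interior shows at (215,380). I'll release the tab and rise to 0.10 m.

Emit:
arm_command(increments=[[[0,0,-0.01,0,0,0,1],[0,0,-0.015,0,0,0,1],[0,0,-0.015,0,0,0,1],[0,0,0,0,0,0,1],[0,0,0,0,0,0,1]]])

```text
clock: 4.63
tool_pos: [0.4398, 0.1669, 0.11]
tool_rot: [179.9, 0.0, -151.3]
force: [-0.4, 0.3, -1.4]
gripper_width: 0.001
```

```bash
python3 to.py -.055 0 .105;python3 - <<'E'
from bench import *
from h import *
import to
i=camera_info("top");p,d=read_camera("top");W=world(i,d)[190:300,175:300].reshape(-1,3)
t=W-to.O;x=t@to.X;y=t@to.Yv
for y0 in(-.05,.05):
  for x0 in np.arange(-.06,.07,.01):
    m=(abs(x-x0)<.004)&(abs(y-y0)<.02);print(round(x0,2),(np.median(t[m,2])*1000).round() if m.any() else None,end="; ")
  print()
E
```

```text
t 4.6333 local tip -0.0904 -0.0005 0.096 F [-0.39  0.27 -1.36] w 0.0013100484702759873
d tool [-0.0354  0.0006 -0.009 ] rot [ 0.0014  0.0004 -0.0018]
t 4.6333 local tip -0.0904 -0.0005 0.096 F [-0.39  0.27 -1.36] w 0.0013100484702759873
-0.06 500.0; -0.05 490.0; -0.04 472.0; -0.03 133.0; -0.02 127.0; -0.01 124.0; 0.0 117.0; 0.01 111.0; 0.02 103.0; 0.03 95.0; 0.04 88.0; 0.05 79.0; 0.06 72.0; 
-0.06 None; -0.05 None; -0.04 None; -0.03 None; -0.02 None; -0.01 None; 0.0 None; 0.01 None; 0.02 None; 0.03 95.0; 0.04 89.0; 0.05 79.0; 0.06 72.0;
```

Depth puts the lid at a slope of about 0.6 rad, with its edge at local x = -36 mm. I'll push gently from the front.

Emit:
arm_command(increments=[[[-0.012,0,-0.008,0,0,0,1],[-0.012,0,0,0,0,0,1],[-0.012,0,0,0,0,0,1],[-0.006,0,-0.003,0,0,0,1],[-0.006,0,-0.004,0,0,0,1],[-0.006,0,-0.004,0,0,0,1]]])

```text
clock: 5.18
tool_pos: [0.4862, 0.1923, 0.1259]
tool_rot: [179.9, -0.5, -151.3]
force: [-16.3, -7.8, 12.1]
gripper_width: 0.004
```

```bash
python3 to.py -.01 0 .13
```

```text
t 5.1833 local tip -0.0375 -0.0006 0.1119 F [-16.33  -7.78  12.06] w 0.004459324342865231
d tool [-0.0274  0.0007 -0.0183] rot [ 0.0015 -0.0084 -0.0019]
```

Emit:
arm_command(increments=[[[0,0,0,0,0,0,1]]])

```text
clock: 5.27
tool_pos: [0.4853, 0.1918, 0.1259]
tool_rot: [179.9, -0.7, -151.3]
force: [-15.6, -7.2, 11.6]
gripper_width: 0.004
```

```bash
python3 to.py -.01 0 .13;python3 - <<'E'
from bench import *
import cv2
p,d=read_camera("scene");p=cv2.resize(p[150:300,320:480],None,fx=4,fy=4,interpolation=cv2.INTER_CUBIC)
cv2.imwrite("pics/s3.png",p)
E
```

```text
t 5.2667 local tip -0.0385 -0.0006 0.1119 F [-15.57  -7.16  11.55] w 0.0041778788236853945
d tool [-0.0283  0.0007 -0.0184] rot [ 0.0017 -0.0123 -0.002 ]
```

View pics/s3.png

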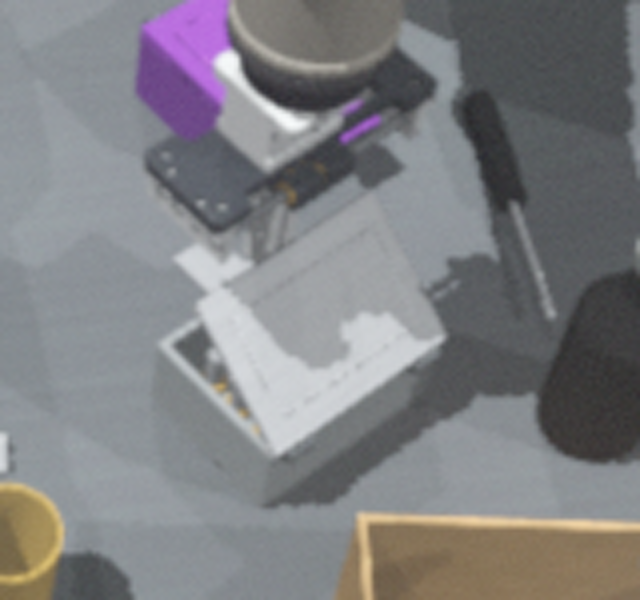

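Here the lid edge at about (215,295) is held by the finger and has barely lifted. It's friction-jammed because I pushed too horizontally: 18 N back and 12 N down on the lid. The edge has to travel mostly up at first, so I'll follow its arc.

Emit:
arm_command(increments=[[[0.001,0,-0.005,0,0,0,1],[0,0,-0.006,0,0,0,1],[-0.003,0,-0.006,0,0,0,1]]])

```text
clock: 5.57
tool_pos: [0.4846, 0.1912, 0.1415]
tool_rot: [179.9, -1.1, -151.3]
force: [-0.7, -0.5, -0.9]
gripper_width: 0.004
```

```bash
python3 to.py -.01 0 .13
```

```text
t 5.5667 local tip -0.0395 -0.0008 0.1275 F [-0.72 -0.45 -0.85] w 0.00411615233122433
d tool [-0.0294  0.0009 -0.0031] rot [ 0.0015 -0.0196 -0.0025]
```

Contact is lost and the tip is now at lid-edge height. I'll retreat, tilt the fingers about 30° so they reach under the lid, and try again.

Emit:
arm_command(increments=[[[0.02,0,0,0,0,0,1],[0.02,0,0,0,-0.1,0,1],[0,0,0.015,0,-0.12,0,1],[0,0,0.01,0,-0.12,0,1],[0,0,0,0,-0.12,0,1],[0,0,0,0,-0.1,0,1],[0,0,0,0,0,0,1]]])

```text
clock: 6.15
tool_pos: [0.4612, 0.1784, 0.1515]
tool_rot: [179.8, 29.9, -151.3]
force: [1.6, -0.2, 0.1]
gripper_width: 0.004
```

```bash
cat > st.py <<'E'
from to import *
tip=o["tool_pos"]+R.apply([0,0,.014])-O
print("TCP local",(t@X).round(4),(t@Yv).round(4),t[2].round(4),"tip",(tip@X).round(4),tip[2].round(4))
zz=R.apply([0,0,1]);print("tilt",np.degrees(np.arctan2(zz@X,-zz[2])).round(1),"side",(zz@Yv).round(3),"rot",o["tool_rot"])
def loc(dx,dy,dz): print("tool shift",R.inv().apply(dx*X+dy*Yv+np.array([0,0,dz])).round(4))
loc(.01,0,0);loc(0,0,.01)
print("Flocal",(o["force"]@X).round(1),(o["force"]@Yv).round(1),o["force"][2].round(1))
E
python3 st.py;python3 - <<'E'
from bench import *
import cv2
p,d=read_camera("scene");p=cv2.resize(p[150:300,320:480],None,fx=4,fy=4,interpolation=cv2.INTER_CUBIC)
cv2.imwrite("pics/s4.png",p)
E
```

```text
t 6.15 local tip -0.0661 -0.0007 0.1375 F [ 1.59 -0.18  0.07] w 0.004031184973841185
TCP local -0.0661 -0.0007 0.1515 tip -0.0591 0.1393
tilt 29.9 side 0.003 rot [ 179.77830409   29.88503949 -151.28482292]
tool shift [-0.0087 -0.      0.005 ]
tool shift [-0.005   0.     -0.0087]
Flocal 1.3 -0.9 0.1
```

View pics/s4.png

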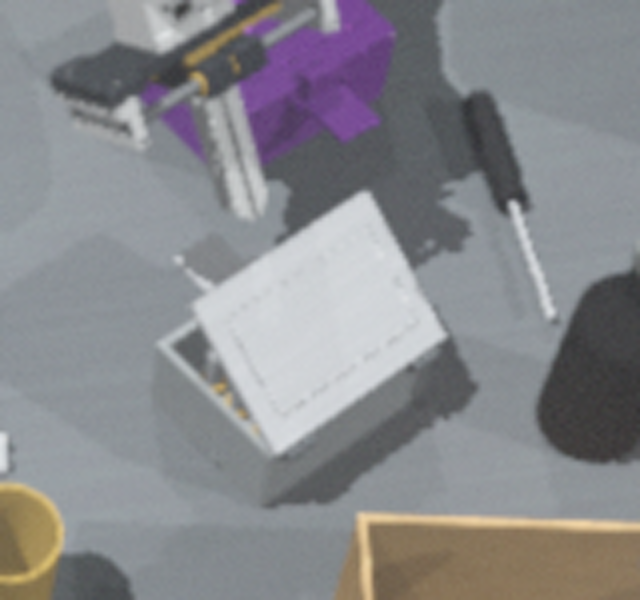

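The case hasn't moved, the lid is still at 0.6, and the finger at (245,210) points toward the lid edge. I'll drop it in front, then slide under.

Emit:
arm_command(increments=[[[0.009,0,0.015,0,0,0,1],[0.008,0,0.015,0,0,0,1],[0,0,0,0,0,0,1],[-0.006,0,0.003,0,0,0,1],[-0.006,0,0.003,0,0,0,1],[0,0,0,0,0,0,1]]])

```text
clock: 6.7
tool_pos: [0.4758, 0.1856, 0.1374]
tool_rot: [179.5, 28.2, -151.2]
force: [-0.8, 0.2, 1.2]
gripper_width: 0.005
```

```bash
python3 st.py
```

```text
t 6.7 local tip -0.0499 -0.0015 0.1234 F [-0.8   0.23  1.17] w 0.004887089112535744
TCP local -0.0499 -0.0015 0.1374 tip -0.0432 0.1251
tilt 28.2 side 0.008 rot [ 179.53419727   28.21841121 -151.19542436]
tool shift [-0.0088 -0.      0.0047]
tool shift [-0.0047  0.0001 -0.0088]
Flocal -0.6 0.6 1.2
```

Emit:
arm_command(increments=[[[0.006,0,0.01,0,0,0,1],[0.006,0,0.01,0,-0.02,0,1],[0,0,0,0,0,0,1]]])

```text
clock: 6.95
tool_pos: [0.4738, 0.1845, 0.1266]
tool_rot: [178.9, 27.8, -151.5]
force: [-0.8, -0.1, -0.4]
gripper_width: 0.004
```

```bash
python3 st.py
```

```text
t 6.95 local tip -0.0521 -0.0014 0.1126 F [-0.75 -0.05 -0.43] w 0.004393113155398575
TCP local -0.0521 -0.0014 0.1266 tip -0.0456 0.1142
tilt 27.8 side 0.017 rot [ 178.88424715   27.76004484 -151.48916671]
tool shift [-0.0088 -0.      0.0047]
tool shift [-0.0047  0.0002 -0.0088]
Flocal -0.7 0.3 -0.4
```

Emit:
arm_command(increments=[[[0.001,0,0.009,0,0,0,1],[-0.006,0,0.008,0,0,0,1],[-0.006,0,0.002,0,0,0,1]]])

```text
clock: 7.2
tool_pos: [0.4867, 0.1937, 0.1172]
tool_rot: [178.8, 27.5, -151.4]
force: [-2.4, -1.7, 0.4]
gripper_width: 0.008
```

```bash
python3 st.py
```

```text
t 7.2 local tip -0.0364 0.0004 0.1032 F [-2.45 -1.73  0.38] w 0.008022113243028966
TCP local -0.0364 0.0004 0.1172 tip -0.03 0.1047
tilt 27.5 side 0.019 rot [ 178.79499441   27.45299961 -151.40741941]
tool shift [-0.0089 -0.0001  0.0046]
tool shift [-0.0046  0.0002 -0.0089]
Flocal -3.0 -0.3 0.4
```

Contact is light at 3 N. I'll lift along the arc.

Emit:
arm_command(increments=[[[-0.005,0,-0.003,0,0,0,1],[-0.005,0,-0.003,0,0,0,1],[-0.006,0,-0.003,0,0,0,1]]])

```text
clock: 7.45
tool_pos: [0.4953, 0.1968, 0.1315]
tool_rot: [178.9, 27.1, -151.5]
force: [-0.6, 0.7, -0.8]
gripper_width: 0.004
```

```bash
python3 st.py
```

```text
t 7.45 local tip -0.0274 -0.0011 0.1175 F [-0.63  0.75 -0.8 ] w 0.004131273039507905
TCP local -0.0274 -0.0011 0.1315 tip -0.021 0.119
tilt 27.1 side 0.017 rot [ 178.87334456   27.07503964 -151.53597638]
tool shift [-0.0089 -0.      0.0046]
tool shift [-0.0046  0.0002 -0.0089]
Flocal -0.2 1.0 -0.8
```

Emit:
arm_command(increments=[[[-0.006,0,-0.002,0,0,0,1],[-0.006,0,-0.002,0,0,0,1],[-0.006,0,-0.001,0,0,0,1],[-0.006,0,-0.001,0,0,0,1]]])

```text
clock: 7.78
tool_pos: [0.5121, 0.2034, 0.1484]
tool_rot: [179.0, 26.7, -151.7]
force: [-0.1, 0.4, -1.1]
gripper_width: 0.002
```

```bash
python3 st.py;python3 - <<'E'
from bench import *
import cv2
p,d=read_camera("scene");p=cv2.resize(p[150:300,320:480],None,fx=4,fy=4,interpolation=cv2.INTER_CUBIC)
cv2.imwrite("pics/s5.png",p)
E
```

```text
t 7.7833 local tip -0.0095 -0.0034 0.1344 F [-0.08  0.36 -1.09] w 0.0024159979536859727
TCP local -0.0095 -0.0034 0.1484 tip -0.0032 0.1359
tilt 26.7 side 0.014 rot [ 178.97810325   26.74147719 -151.72916663]
tool shift [-0.0089  0.      0.0045]
tool shift [-0.0045  0.0002 -0.0089]
Flocal 0.1 0.4 -1.1
```

View pics/s5.png

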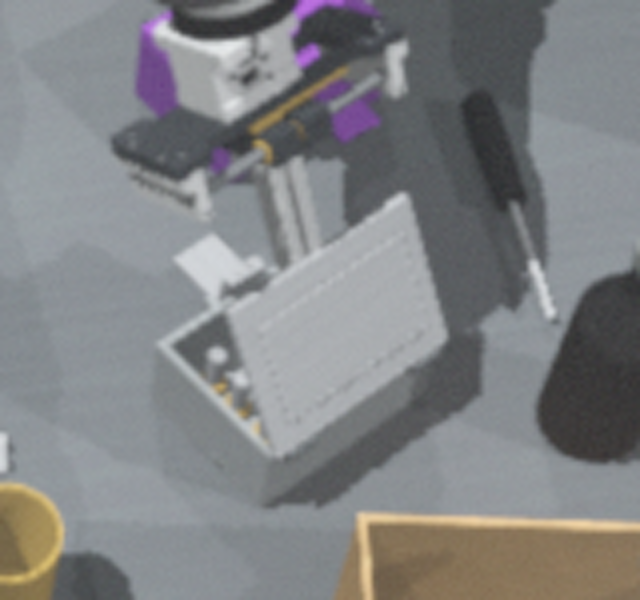

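The lid is rising cleanly: its edge now runs from (230,310) to (400,200), and the case hasn't shifted. I'll continue.

Emit:
arm_command(increments=[[[-0.007,0.001,0,0,0,0,1],[-0.007,0,0,0,0,0,1],[-0.007,0,0,0,0,0,1],[-0.007,0,0.001,0,0,0,1],[-0.007,0,0.001,0,0,0,1]]])

```text
clock: 8.25
tool_pos: [0.5427, 0.2206, 0.1639]
tool_rot: [179.0, 26.7, -151.8]
force: [-0.2, -1.1, 0.5]
gripper_width: 0.006
```

```bash
python3 st.py
```

```text
t 8.25 local tip 0.0256 -0.003 0.1499 F [-0.16 -1.14  0.55] w 0.005898943421447049
TCP local 0.0256 -0.003 0.1639 tip 0.0319 0.1514
tilt 26.7 side 0.013 rot [ 178.98594522   26.70047424 -151.78778563]
tool shift [-0.0089  0.      0.0045]
tool shift [-0.0045  0.0002 -0.0089]
Flocal -0.7 -0.9 0.5
```

Emit:
arm_command(increments=[[[-0.005,0,0.002,0,0,0,1],[-0.005,0,0.002,0,0,0,1],[-0.005,0,0.002,0,0,0,1],[-0.005,0,0.002,0,0,0,1],[-0.005,0,0.002,0,0,0,1],[0,0,0,0,0,0,1]]])

```text
clock: 8.75
tool_pos: [0.5708, 0.2357, 0.1667]
tool_rot: [179.1, 26.8, -151.7]
force: [0.2, 0.4, -0.4]
gripper_width: 0.006
```

```bash
python3 st.py;python3 - <<'E'
from bench import *
import cv2
p,d=read_camera("scene");p=cv2.resize(p[150:300,320:480],None,fx=4,fy=4,interpolation=cv2.INTER_CUBIC)
cv2.imwrite("pics/s6.png",p)
E
```

```text
t 8.75 local tip 0.0575 -0.0034 0.1527 F [ 0.16  0.36 -0.38] w 0.005866686284890854
TCP local 0.0575 -0.0034 0.1667 tip 0.0638 0.1542
tilt 26.8 side 0.012 rot [ 179.07015273   26.75860344 -151.74905799]
tool shift [-0.0089  0.      0.0045]
tool shift [-0.0045  0.0001 -0.0089]
Flocal 0.3 0.2 -0.4
```

View pics/s6.png

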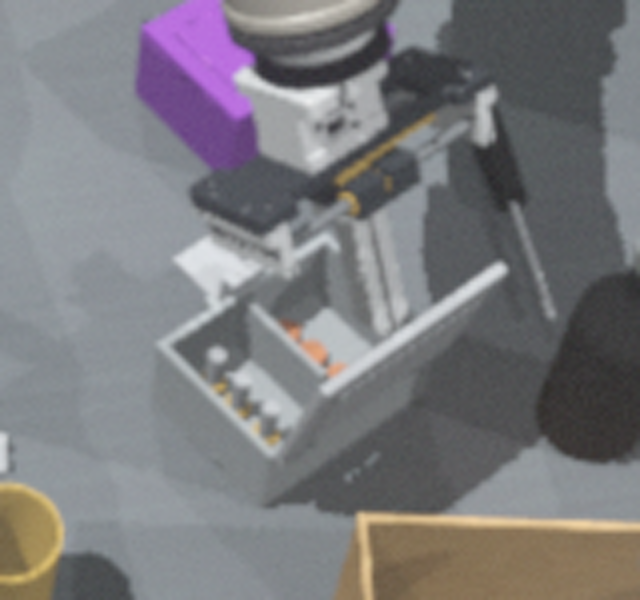

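The lid is past upright: its top edge runs from (325,385) to (505,265) and the plugs are visible at about (310,345). I'll back the finger away and rise while the lid falls to its stop.

Emit:
arm_command(increments=[[[0.009,0,-0.005,0,0,0,1],[0.018,0,-0.012,0,0,0,1],[0.01,0,-0.03,0,0,0,1],[0,0,-0.035,0,0,0,1],[0,0,-0.035,0,0,0,1],[0,0,-0.03,0,0,0,1],[0,0,0,0,0,0,1],[0,0,0,0,0,0,1],[0,0,0,0,0,0,1],[0,0,0,0,0,0,1]]])

```text
clock: 9.63
tool_pos: [0.5013, 0.2104, 0.2198]
tool_rot: [177.7, 25.9, -151.2]
force: [-0.2, -0.7, 0.5]
gripper_width: 0.004
```

Emit:
arm_command(increments=[[[0,0,0,0,0,0,1],[0,0,0,0,0,0,1],[0,0,0,0,0,0,1],[0,0,0,0,0,0,1],[0,0,0,0,0,0,1],[0,0,0,0,0,0,1],[0,0,0,0,0,0,1],[0,0,0,0,0,0,1],[0,0,0,0,0,0,1],[0,0,0,0,0,0,1]]])

```text
clock: 10.47
tool_pos: [0.5012, 0.2089, 0.2168]
tool_rot: [178.1, 25.6, -151.2]
force: [-0.4, -0.1, 0.6]
gripper_width: 0.005
```

```bash
python3 st.py;python3 - <<'E'
from bench import *
from h import *
import to
p,d0=read_camera("scene");i=camera_info("scene")
c=cv2.resize(p[150:300,320:480],None,fx=4,fy=4,interpolation=cv2.INTER_CUBIC)
cv2.imwrite("pics/s7.png",c)
for n in("scene","top"):
    p,d=read_camera(n);W=world(camera_info(n),d).reshape(-1,3);t=W-to.O;x=t@to.X;y=t@to.Yv
    m=(x>.03)&(x<.14)&(abs(y)<.07)&(t[:,2]>.08)&(t[:,2]<.19);print(n,m.sum())
    if m.sum()>20: print(np.polyfit(t[m,2],x[m],1),t[m,2].max(),x[m].max())
    mt=(abs(x+.089)<.012)&(abs(y)<.014)&(t[:,2]<.1);print("tab z",np.median(t[mt,2]) if mt.any() else None)
E
```

```text
t 10.4667 local tip -0.0163 0.0067 0.2028 F [-0.37 -0.14  0.57] w 0.00524727521449066
TCP local -0.0163 0.0067 0.2168 tip -0.0103 0.2042
tilt 25.6 side 0.034 rot [ 178.07607705   25.62432561 -151.16788832]
tool shift [-0.009  -0.0002  0.0043]
tool shift [-0.0043  0.0003 -0.009 ]
Flocal -0.4 0.1 0.6
t 10.4667 local tip -0.0163 0.0067 0.2028 F [-0.37 -0.14  0.57] w 0.00524727521449066
scene 282
[0.30422196 0.04709818] 0.17121908212821105 0.10183042153591185
tab z 0.055928103664850896
top 1611
[0.36022733 0.03170979] 0.17224176413224973 0.09867181467850311
tab z 0.0587146095057192
```

View pics/s7.png

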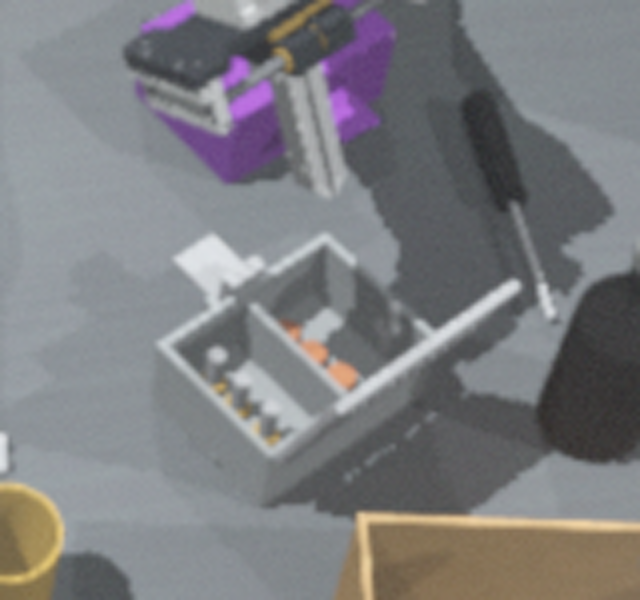

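```bash
python3 - <<'E'
from bench import *
from h import *
p,d=read_camera("top");cv2.imwrite("pics/t8.png",p)
W=world(camera_info("top"),d)
w=W[200:290,340:410];m=((abs(w[...,2]-.0735)<.006)).astype(np.uint8);n,l,s,_=cv2.connectedComponentsWithStats(m,connectivity=4);q=w[l==1+s[1:,4].argmax()];print("narrow lid",q[:,2].mean(),cv2.minAreaRect((q[:,:2]*1000).astype(np.float32)))
print(hand_in())
E
```

```text
narrow lid 0.0742147636093561 ((527.8802490234375, -142.71238708496094), (90.51888275146484, 125.2461166381836), 78.27088928222656)
the job is handed in; nothing more can be done
None
```

View pics/t8.png

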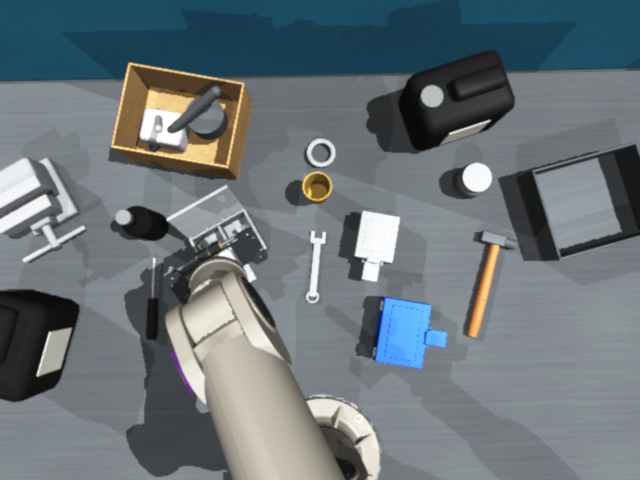

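The wider grey case is open with its lid resting back on its stop, and I handed the job in at about 10.7 s. I pressed its tab with the shut fingertips, and the lid sprang up to about 0.6 rad. I then pushed the lid past upright with the fingers tilted about 27° under its edge, and it fell back to the stop.

**Problems on the way:**
- The first push, with the fingers vertical, jammed on friction at about 18 N sideways and 12 N down. I backed off and retried with the fingers tilted.
- The tab press briefly reached about 23 N at its stop.

**Last checks:**
- **Wide lid:** it lies at about 1.92 rad by the top camera. The scene camera's sparser fit gives about 1.87. Both are above 1.75.
- **Tab:** it is back up, at 59 mm by the top camera and 56 mm by the scene camera, against 59.5 mm at rest. The scene value would be about 0.12 rad if taken literally. I trust the top view, because the scene camera sees the tab edge-on and noisily.
- **Wide case:** its corners had not visibly moved in the scene pictures.
- **Narrow case:** its lid is shut at 74 mm. Its measured centre shifted under 2 mm, which is within noise, and it was never touched.
- **Everything else:** the other bench items look unmoved in the last top picture. The finger was clear of the case and the force reading was near zero.

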